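Lock the slide turntable for loading

TASK

Lock the slide turntable so that the next slide can be loaded: push its black finger knob round until the slot in the table's raised rim faces the bolt, then push the bolt by its red knob all the way home through the slot, and take your hand away. Push the knobs with the fingertips, without gripping or forcing them, and leave the vial, beaker, spare slide and tweezers near it where they are.

Things in the scene. Friction and masses are not known exactly. Their poses are not given: they have to be found in the camera images.
- carousel: Grey base of the slide turntable, fixed to the worktop. Origin on the worktop under the turning axis, z up; its x axis is the direction in which the bolt is pushed. On its -x side, 97 to 153 mm from the axis, a bolt guide 34 mm wide stands up to 58 mm above the worktop, with straps over the bolt before and behind its knob.
- turntable (a joint): Turn of the table about the vertical axis through the carousel's origin, rad, growing counter-clockwise seen from above; 0 (or any multiple of 6.283) means that the slot faces the bolt. Starts between 0.6 and 5.6; it can be turned either way with no stop in between, and a friction of about 0.06 N m holds it where it is left.
- table_top (a point): On the turning axis at the top of the aluminium table's plate, 42 mm above the worktop. The table is 184 mm across; its raised rim (84 to 92 mm from the axis) is 53 mm above the worktop at the top. Three coated slides are clipped to the plate (tops at 52 mm, clips 54 mm), a fourth black nest is empty. The hub's cap in the middle is at 53 mm.
- finger_knob (a point): Middle of the turntable's finger knob: an upright black knob, 15 mm in diameter, fixed to the plate 66 mm from the axis, exactly opposite the slot. It reaches from 54 to 91 mm above the worktop; this point is at 70 mm. Pushed sideways along its circle, it turns the table.
- slot (a point): Middle of the slot in the rim, 88 mm from the axis, 47 mm above the worktop; turns with the table. The slot is 15 mm wide and cut through the rim and 14 mm into the plate, open at the outside; a short red line on the plate marks its inner end.
- slot_home (a point): The point of the base at which the slot's middle must come to lie: on the bolt's line, 88 mm from the axis, 47 mm above the worktop.
- bolt (a joint): Slide of the locking bolt along the carousel's +x, m: 0 drawn back (nose 7 mm clear of the rim; it may start up to 5 mm forward), 0.028 home against a firm stop, nose 13 mm past the inside of the rim. It takes about 2 N to slide and stays where it is left. Once it is in the slot the table cannot turn.
- bolt_nose (a point): Foremost point of the bolt: a steel bar 12 mm wide and 8 mm high with a round nose, 47 mm above the worktop. If the slot is within about 3 mm of the bolt's line the nose centres it by itself; otherwise it strikes the rim.
- bolt_knob (a point): Middle of the bolt's upright red knob, 15 mm in diameter, 59 to 91 mm above the worktop; this point is at 75 mm, on the bolt's line, 137 mm from the turning axis when the bolt is drawn back and 109 mm when home. Push it from its outer side (away from the table) until it stops; a few newtons do it, and 38 N on either knob counts as gripping or forcing.
- vial_mid (a point): Centre of a loose glass vial with a black cap, 28 mm across and 56 mm high, standing near the bolt; leave it alone.
- beaker_mid (a point): Centre of a loose empty glass beaker, 43 mm across and 56 mm high; leave it alone.
- waiting_slide_mid (a point): Centre of a loose coated slide on a white carrier, 28 x 52 x 9 mm, lying on the worktop for the empty nest later; leave it alone.
- tweezers_mid (a point): Centre of loose steel tweezers, 126 mm long and 7 mm high, lying on the worktop; leave them alone.

How it is judged:
On the way, in this order (a step that is already met when the one before it is completed fails the run):
1. the slot has been turned to face the bolt (horizontal distance between slot and slot_home below 0.007 m), for 0.2 s.
2. the bolt is home in the slot (value of joint bolt above 0.0245 m), for 0.2 s.
At the end, for the whole second after the job is handed in: The bolt is home through the slot (within 3.5 mm of its stop), the slot's middle is within 4 mm of the bolt's line, and table and bolt are at rest (value of joint bolt above 0.0245 m and horizontal distance between slot and slot_home below 0.004 m and velocity of joint turntable between -0.05 and 0.05 rad/s and velocity of joint bolt between -0.005 and 0.005 m/s); the robot touches nothing.
It fails at once if the vial, beaker, spare slide or tweezers were pushed, lifted or tipped (moved more than 10 mm) (distance of any of vial_mid, beaker_mid, waiting_slide_mid, tweezers_mid from where it was at the start of the episode above 0.01 m).
It fails at once if a knob was gripped or forced (fingers pressing on table or bolt with more than 38 N) (contact force between the fingers and turntable above 38 N or contact force between the fingers and bolt above 38 N).
It also fails if it takes over 48 s, if anything falls off the work surface, if the arm or the gripper's body presses on something with over 40 N, if the wrist force passes 120 N, or if a joint passes its speed limit or range.

ROBOT

A 7-joint arm with a two-finger parallel gripper is mounted at the origin on a cart in front of the work surface, level with it; the furniture and walls round the work are solid. World frame = base frame: x ahead of the robot, y to its left, z up, the work surface at z = 0. Lengths are in m, angles in rad, forces in N, time in s.
With the tool pointing down it reaches from about 0.425 to 1.025 m from the base axis. Payload 9.4 kg.
Tool frame: the origin (TCP) lies at the very end of the fingers, on their centre line; the grasp point (between the pads) lies 19 mm behind it (bot.tcp_to_grasp is the distance from the TCP to the grasp point, in m); z points along the fingers, y is the direction in which the jaws open and shut (so a half turn about z gives the same grasp; the last joint's range is limited). The gripper opens to 85 mm and grips with 20 to 120 N. Pads are 22 mm wide; open, the fingers measure 114 mm over their backs; the gripper's body (76 mm by 85 mm) begins 54 mm behind the grasp point. The pads swing forward as they close: fully open they stand 13 mm farther back than shut.
Start: joints at [1.046, 0.599, -0.003, 1.599, 0.002, 0.943, -0.08], TCP at [0.314, -0.654, 0.231] pointing down, gripper open.
Joint ranges: [-2.57, 2.57], [-0.35, 1.97], [-1.29, 1.29], [0.11, 2.56], [-1.05, 4.19], [0.11, 1.86], [-2.63, 2.63]. Speed limits (rad/s): [2.22, 2.22, 3.01, 3.01, 3.14, 3.14, 3.14].

INTERFACE

Orientations are given as a rotation vector (axis times angle).
In Python, from station import bot gives the robot as it stands. The module is installed in compiled form; this text tells all that it offers.
- The arm moves only by the tool move_arm, never from a script. Its argument "series" is a list of rows, each an object of numbers: "dx", "dy", "dz": the shift along the tool's x, y, z in mm; "rx", "ry", "rz": the turn, a rotation vector about the tool's x, y, z in units of 10 degrees (1.0 is 10 degrees); "hand": the closure in counts, from 0 (fully open) to 255 (shut). A call has 1 to 10 rows; each row shifts and turns the pose as measured when the row begins, along the tool's axes as they then stand; what a row does not reach is not made up. A row lasts 1/8 s, in which the tool goes at most 62.5 mm and 10.7 degrees, less where a joint would pass 70% of its speed; a pose out of reach is approached as far as the arm can. A call with a gripper value outside its range is refused whole. The fingers move at their own pace and stop on an object; "squeeze" is the grip in N (left out, the last holds). Time passes only in rows, so rows that do not move let the fingers close. It gives the time, the measured TCP pose, the force and the opening at its end, in the units of the state.
- bot.get_state(): the state, without advancing time (a new reading comes with each control period).
- bot.capture(name): name is "scene" or "top" or "wrist"; returns a dict with "image" (384x512x3 uint8, red, green, blue), "fx", "fy", "cx", "cy" (pixels), "distortion" ([k1, k2, p1, p2, k3] as OpenCV has them; the pictures are not rectified), "origin" and "orientation" of the camera in the world; the wrist camera has in their place "T_tool_cam" (4x4, takes a point from camera to tool coordinates, whose origin is the TCP and whose axes are the flange's). Camera axes: x right, y up, looking along -z (the intrinsics and any distortion apply to the point x, -y, -z); pixel columns grow to the right and rows downward; lengths in m; the calibration is good to about 2 mm. A picture is of the moment at which its call begins: read the wrist's pose just before it. There is no depth.
- bot.sign_off(): hands the job in, once; it reports no verdict.
Trained networks look in a picture, given as the dict that the camera call returned (one of the last four; its "shot" number tells which), for a name from the list of things; names that differ only in an ending like _2 or _b are one class to them, and where a whole thing is asked for, a point or a joint stands for the part that bears it (a point fixed in the world has none). Each returns a list of dicts, best first, with "conf" (0 to 1); they miss things now and then, are a little off and sometimes report something else, mostly with a low value. They report only what shows in the picture. A call takes as long as a camera call.
- bot.find_in(picture, label): "at" ([column, row] in pixels, amid what is visible of it).
The state is a dict: "t": time; "qpos": joint angles; "joint_velocities": joint speeds; "tau": joint torques, N m; "tool_pos": TCP position; "eef_rot": TCP orientation; "contact_force": force on the tool from outside, world axes, zero at the start; "ft_torque": the same for the moment, N m; "gripper_width": finger opening in m.
Only numpy, scipy, OpenCV 4.12 (cv2) and the standard library are available. Lean on these libraries where they do the work, as an engineer would, in place of code of your own. Each camera call takes 0.05 s, during which the arm holds its last target. There are 200 camera calls.

## Working session

There is one attempt and no reset: what is moved stays moved. The work goes in short steps, Python scripts to look and compute and a tool call to move; the robot and the scene stay as the last step left them, time stands still between calls to the robot, and variables do not carry over. Pictures are saved under pics/ and viewed, about 8 in all and at most 12, crops included, and the job is handed in when it is done.

Besides the shell and the picture viewer there is one more tool, called after ">>>" by a JSON object that holds its "name" and its "arguments", one argument or row to a line. move_arm: Moves the arm, as the interface text tells. Its arguments: {"type":"object","properties":{"series":{"type":"array"},"squeeze":{"type":"number"}},"required":["series"]}

```bash
mkdir -p pics; cat > h.py <<'E'
import numpy as np, cv2
from scipy.spatial.transform import Rotation as R
from station import bot
def cam(p, st=None):
    if "origin" in p:
        o=np.array(p["origin"],float); q=np.array(p["orientation"],float)
        M=q if q.shape==(3,3) else (R.from_rotvec(q).as_matrix() if q.size==3 else R.from_quat(q).as_matrix())
        return o,M
    T=np.array(p["T_tool_cam"]); W=np.eye(4); W[:3,:3]=R.from_rotvec(st["eef_rot"]).as_matrix(); W[:3,3]=st["tool_pos"]
    T=W@T; return T[:3,3],T[:3,:3]
def K(p): return np.array([[p["fx"],0,p["cx"]],[0,p["fy"],p["cy"]],[0,0,1.]]),np.array(p["distortion"],float)
def onplane(p,uv,z,st=None):
    o,M=cam(p,st); k,d=K(p)
    x,y=cv2.undistortPoints(np.array([[uv]],float),k,d)[0,0]
    r=M@np.array([x,-y,-1.]); return o+r*(z-o[2])/r[2]
def proj(p,X,st=None):
    o,M=cam(p,st); k,d=K(p); c=(np.atleast_2d(X)-o)@M
    c=c*[1,-1,-1]; return cv2.projectPoints(c,np.zeros(3),np.zeros(3),k,d)[0][:,0]
def save(p,n,s=1): cv2.imwrite("pics/"+n,cv2.resize(p["image"][:,:,::-1],None,fx=s,fy=s))
Z=dict(carousel=.03,turntable=.042,table_top=.042,finger_knob=.07,slot=.047,bolt=.06,bolt_nose=.047,bolt_knob=.075,vial_mid=.028,beaker_mid=.028,waiting_slide_mid=.005,tweezers_mid=.004)
E
python3 - <<'E'
from h import *
np.set_printoptions(precision=4,suppress=True)
st=bot.get_state(); print(st["t"],st["tool_pos"],st["eef_rot"])
for n in("top","scene"):
    p=bot.capture(n); save(p,n+"1.png",1.5); print(n,p["origin"],p["orientation"])
    for l in Z:
        for f in bot.find_in(p,l)[:2]: print(l,np.round(f["at"],1),round(f["conf"],2),onplane(p,f["at"],Z[l])[:2])
E
```

```text
0.0 [ 0.3137 -0.6531  0.2304] [-3.0616 -0.6974  0.0008]
top [0.4934 0.1551 0.9339] [ 0.0142 -0.0429 -1.5816]
carousel [202.3 188.8] 0.68 [0.535  0.2573]
carousel [248.5 201.5] 0.25 [0.5038 0.1484]
turntable [195.9 184.8] 0.62 [0.544  0.2708]
table_top [200.8 186.8] 0.73 [0.5392 0.2594]
finger_knob [196.9 189.2] 0.95 [0.5324 0.265 ]
slot [194.8 186.6] 0.8 [0.5395 0.2727]
bolt [251.5 204.9] 0.69 [0.4956 0.1418]
bolt_nose [197.9 188.2] 0.74 [0.5357 0.2656]
bolt_knob [248.4 200.5] 0.55 [0.5055 0.1489]
bolt_knob [200.5 186.6] 0.15 [0.5379 0.2562]
vial_mid [250.9 202.9] 0.6 [0.5004 0.1427]
vial_mid [253.6 234.5] 0.45 [0.4257 0.1372]
beaker_mid [227.5 248.7] 0.86 [0.393  0.1991]
waiting_slide_mid [198.5 242.5] 0.82 [0.4062 0.2703]
waiting_slide_mid [335.6 207.8] 0.7 [ 0.4862 -0.0646]
tweezers_mid [338.  208.4] 0.6 [ 0.4847 -0.0707]
tweezers_mid [196.9 187.5] 0.23 [0.5395 0.2733]
scene [ 0.183  -0.4899  0.4855] [ 1.0253 -0.2421 -0.4329]
carousel [246.  179.3] 0.87 [0.5376 0.2518]
carousel [199.9 206.3] 0.74 [0.4022 0.1927]
turntable [241.1 171.2] 0.79 [0.5353 0.2727]
table_top [248.5 180. ] 0.63 [0.5318 0.2268]
finger_knob [244.  171.9] 0.76 [0.5172 0.2186]
slot [244.3 171.2] 0.93 [0.5378 0.2607]
bolt [254.5 192.6] 0.72 [0.5049 0.1446]
bolt_nose [250.1 186.8] 0.63 [0.5175 0.1901]
bolt_knob [250.6 189.8] 0.47 [0.4917 0.1355]
vial_mid [218.6 219.6] 0.65 [0.4189 0.1327]
beaker_mid [196.5 207.7] 0.57 [0.395  0.1939]
beaker_mid [246.5 179.8] 0.47 [0.5391 0.2524]
tweezers_mid [296.7 276.4] 0.7 [ 0.4837 -0.0551]
```

```bash
python3 - <<'E'
from h import *
a=cv2.imread("pics/top1.png")[150:450,180:560]; cv2.imwrite("pics/top1c.png",cv2.resize(a,None,fx=2,fy=2,interpolation=cv2.INTER_CUBIC))
E
```

```text
(no output)
```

View pics/top1c.png

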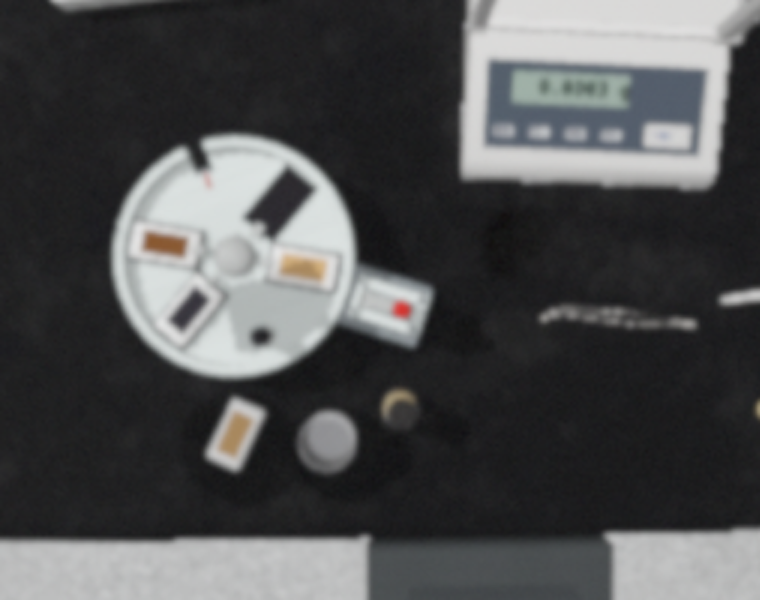

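View pics/scene1.png

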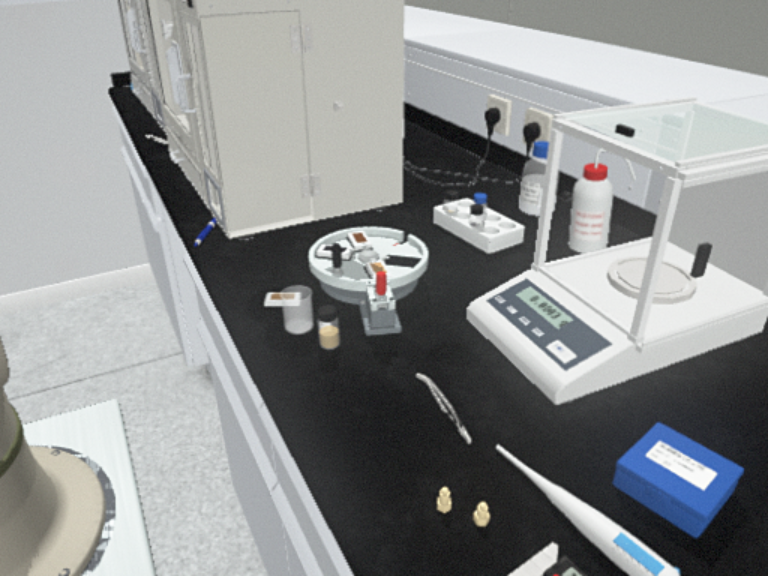

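The top view shows the table centre at about crop (234,257), the black finger knob at (261,336), the red knob at (402,310) and the slot at (203,170). The vial (399,410), beaker (328,442), spare slide (235,434) and tweezers (620,318) are clear of the path. The scene view agrees, and it shows a cabinet behind the table.

```bash
python3 - <<'E'
from h import *
np.set_printoptions(precision=4,suppress=True)
p=bot.capture("top")
f=lambda x,y,z: onplane(p,(x/3+120,y/3+100),z)[:2]
c=f(234.5,257,.053); k=f(261,335,.085); b=f(402,310,.09); s=f(203,170,.045)
d={n:f(*v) for n,v in dict(vial=(399,411,.05),vialb=(400,402,.02),beaker=(328,442,.03),slide=(235,434,.005),tw1=(545,318,.004),guide1=(433,290,.058),guide2=(416,347,.058)).items()}
print("c",c,"k",k,np.linalg.norm(k-c),"b",b,np.linalg.norm(b-c),"s",s,np.linalg.norm(s-c));print(d)
ang=lambda v:np.degrees(np.arctan2(v[1],v[0]))
print("knob ang",ang(k-c),"slot",ang(s-c),"bolt dir",ang(b-c),"target knob",ang(c-b))
# scene check
q=bot.capture("scene")
for n,X in dict(c=[*c,.053],k=[*k,.085],b=[*b,.09]).items(): print(n,proj(q,X)*1.5)
print("turn down rot",R.from_rotvec(bot.get_state()["eef_rot"]).as_matrix())
T=np.array(bot.capture("wrist")["T_tool_cam"]);print(T)
E
```

```text
c [0.5413 0.2642] k [0.4816 0.241 ] 0.06398148498207824 b [0.4989 0.1367] 0.13430160056934295 s [0.6097 0.2893] 0.07292379994076059
{'vial': array([0.4216, 0.139 ]), 'vialb': array([0.4263, 0.1376]), 'beaker': array([0.3963, 0.1947]), 'slide': array([0.401 , 0.2707]), 'tw1': array([0.4916, 0.0186]), 'guide1': array([0.5142, 0.1121]), 'guide2': array([0.4708, 0.1257])}
knob ang -158.77931498014945 slot 20.15543365550418 bolt dir -108.3880126305549 target knob 71.61198736944512
c [[367.4027 251.9297]]
k [[336.9724 247.6716]]
b [[380.2609 273.2184]]
turn down rot [[ 0.9014  0.433  -0.    ]
 [ 0.433  -0.9014 -0.    ]
 [-0.      0.     -1.    ]]
[[ 0.0004  0.9501  0.3118  0.0795]
 [ 1.     -0.0002 -0.0007  0.0007]
 [-0.0006  0.3118 -0.9501 -0.1427]
 [ 0.      0.      0.      1.    ]]
```

```bash
cat >> h.py <<'E'
def yaw(st): 
    x=R.from_rotvec(st["eef_rot"]).as_matrix()[:,0]; return np.degrees(np.arctan2(x[1],x[0]))
def plan(pts,n,st=None,dyaw=0):
    """rows through way points (xyz), n rows, total yaw change dyaw (deg, ccw from above)"""
    st=st or bot.get_state(); M=R.from_rotvec(st["eef_rot"]).as_matrix()
    P=np.vstack([st["tool_pos"],pts]); L=np.r_[0,np.cumsum(np.linalg.norm(np.diff(P,axis=0),axis=1))]
    Q=np.array([np.interp(np.linspace(0,L[-1],n+1),L,P[:,i]) for i in range(3)]).T
    for i in range(n):
        Ri=R.from_euler("z",dyaw*i/n,degrees=True).as_matrix()@M
        d=Ri.T@(Q[i+1]-Q[i])*1000
        print("{"+f'"dx":{d[0]:.0f},"dy":{d[1]:.0f},"dz":{d[2]:.0f},"rz":{-dyaw/n/10:.2f}'+"}",end=",")
    print()
C=np.array([.5413,.2642]); TH=71.6; RK=.066
E
python3 - <<'E'
from h import *
np.set_printoptions(precision=3,suppress=True)
q=bot.capture("scene")
for uv in((230,237),(402,203),(128,130)): print(onplane(q,(uv[0]/1.5,uv[1]/1.5),0)[:2])
plan([(.42,-.35,.23),(.47,-.1,.2),(.49,.2,.17)],20,dyaw=170)
E
```

```text
[0.389 0.527]
[0.742 0.518]
[0.312 1.357]
{"dx":31,"dy":-31,"dz":0,"rz":-0.85},{"dx":35,"dy":-26,"dz":0,"rz":-0.85},{"dx":39,"dy":-21,"dz":0,"rz":-0.85},{"dx":41,"dy":-15,"dz":0,"rz":-0.85},{"dx":43,"dy":-8,"dz":0,"rz":-0.85},{"dx":44,"dy":-2,"dz":0,"rz":-0.85},{"dx":44,"dy":5,"dz":0,"rz":-0.85},{"dx":43,"dy":7,"dz":4,"rz":-0.85},{"dx":42,"dy":11,"dz":5,"rz":-0.85},{"dx":40,"dy":17,"dz":5,"rz":-0.85},{"dx":37,"dy":23,"dz":5,"rz":-0.85},{"dx":33,"dy":28,"dz":5,"rz":-0.85},{"dx":29,"dy":33,"dz":5,"rz":-0.85},{"dx":28,"dy":34,"dz":4,"rz":-0.85},{"dx":23,"dy":37,"dz":4,"rz":-0.85},{"dx":17,"dy":40,"dz":4,"rz":-0.85},{"dx":11,"dy":42,"dz":4,"rz":-0.85},{"dx":5,"dy":44,"dz":4,"rz":-0.85},{"dx":-2,"dy":44,"dz":4,"rz":-0.85},{"dx":-8,"dy":43,"dz":4,"rz":-0.85},
```

>>> {"name": "move_arm", "arguments": {
  "series": [
    {"dx":31,"dy":-31,"dz":0,"rz":-0.85,"hand":255},
    {"dx":35,"dy":-26,"dz":0,"rz":-0.85},
    {"dx":39,"dy":-21,"dz":0,"rz":-0.85},
    {"dx":41,"dy":-15,"dz":0,"rz":-0.85},
    {"dx":43,"dy":-8,"dz":0,"rz":-0.85},
    {"dx":44,"dy":-2,"dz":0,"rz":-0.85},
    {"dx":44,"dy":5,"dz":0,"rz":-0.85},
    {"dx":43,"dy":7,"dz":4,"rz":-0.85},
    {"dx":42,"dy":11,"dz":5,"rz":-0.85},
    {"dx":40,"dy":17,"dz":5,"rz":-0.85}
  ],
  "squeeze": 20
}}

```text
schema error: expected keys dx, dy, dz, rx, ry, rz, hand
```

```bash
python3 - <<'E'
from h import *
st=bot.get_state(); print(st["t"],st["tool_pos"],yaw(st),st["qpos"],st["gripper_width"])
plan([(.45,-.1,.22),(.47,.2,.17)],10,dyaw=95)
E
```

```text
1.5 [ 0.31390118 -0.65350883  0.2312833 ] 25.65987883847135 [ 1.04627383  0.59927805 -0.00247931  1.59942124  0.00181035  0.94290249
 -0.07978388] 0.08498160555845484
{"dx":56,"dy":-68,"dz":2,"rz":-0.95},{"dx":66,"dy":-57,"dz":2,"rz":-0.95},{"dx":75,"dy":-46,"dz":2,"rz":-0.95},{"dx":81,"dy":-33,"dz":2,"rz":-0.95},{"dx":85,"dy":-19,"dz":2,"rz":-0.95},{"dx":87,"dy":-5,"dz":2,"rz":-0.95},{"dx":87,"dy":3,"dz":8,"rz":-0.95},{"dx":86,"dy":9,"dz":14,"rz":-0.95},{"dx":83,"dy":23,"dz":14,"rz":-0.95},{"dx":78,"dy":36,"dz":14,"rz":-0.95},
```

>>> {"name": "move_arm", "arguments": {
  "series": [
    {"dx":31,"dy":-31,"dz":0,"rx":0,"ry":0,"rz":-0.85,"hand":255},
    {"dx":35,"dy":-26,"dz":0,"rx":0,"ry":0,"rz":-0.85,"hand":255},
    {"dx":39,"dy":-21,"dz":0,"rx":0,"ry":0,"rz":-0.85,"hand":255},
    {"dx":41,"dy":-15,"dz":0,"rx":0,"ry":0,"rz":-0.85,"hand":255},
    {"dx":43,"dy":-8,"dz":0,"rx":0,"ry":0,"rz":-0.85,"hand":255},
    {"dx":44,"dy":-2,"dz":0,"rx":0,"ry":0,"rz":-0.85,"hand":255},
    {"dx":44,"dy":5,"dz":0,"rx":0,"ry":0,"rz":-0.85,"hand":255},
    {"dx":43,"dy":7,"dz":4,"rx":0,"ry":0,"rz":-0.85,"hand":255},
    {"dx":42,"dy":11,"dz":5,"rx":0,"ry":0,"rz":-0.85,"hand":255},
    {"dx":40,"dy":17,"dz":5,"rx":0,"ry":0,"rz":-0.85,"hand":255}
  ],
  "squeeze": 20
}}

```text
t: 2.75
tool_pos: [0.438, -0.2255, 0.2172]
eef_rot: [1.729, 2.615, -0.004]
contact_force: [-0.4, 0.7, -0.6]
gripper_width: -0.0002
```

```bash
sed -i 's/"rz":{-dyaw\/n\/10:.2f}/"rx":0,"ry":0,"rz":{-dyaw\/n\/10:.2f},"hand":255/' h.py; python3 - <<'E'
from h import *
st=bot.get_state(); print(st["t"],st["tool_pos"],yaw(st),st["qpos"],st["gripper_width"])
plan([(.46,-.1,.2),(.49,.2,.17)],14,dyaw=200-yaw(st))
E
```

```text
2.75 [ 0.43802522 -0.225517    0.21724426] 113.06685370219614 [ 0.71263002  0.37347093 -0.46776477  2.11961367  0.26612415  0.69783403
  0.47056131] -0.00015214448362141364
{"dx":26,"dy":17,"dz":4,"rx":0,"ry":0,"rz":-0.62,"hand":255},{"dx":24,"dy":19,"dz":4,"rx":0,"ry":0,"rz":-0.62,"hand":255},{"dx":21,"dy":22,"dz":4,"rx":0,"ry":0,"rz":-0.62,"hand":255},{"dx":19,"dy":24,"dz":4,"rx":0,"ry":0,"rz":-0.62,"hand":255},{"dx":18,"dy":25,"dz":3,"rx":0,"ry":0,"rz":-0.62,"hand":255},{"dx":15,"dy":27,"dz":3,"rx":0,"ry":0,"rz":-0.62,"hand":255},{"dx":12,"dy":28,"dz":3,"rx":0,"ry":0,"rz":-0.62,"hand":255},{"dx":9,"dy":29,"dz":3,"rx":0,"ry":0,"rz":-0.62,"hand":255},{"dx":6,"dy":30,"dz":3,"rx":0,"ry":0,"rz":-0.62,"hand":255},{"dx":3,"dy":31,"dz":3,"rx":0,"ry":0,"rz":-0.62,"hand":255},{"dx":-0,"dy":31,"dz":3,"rx":0,"ry":0,"rz":-0.62,"hand":255},{"dx":-4,"dy":30,"dz":3,"rx":0,"ry":0,"rz":-0.62,"hand":255},{"dx":-7,"dy":30,"dz":3,"rx":0,"ry":0,"rz":-0.62,"hand":255},{"dx":-10,"dy":29,"dz":3,"rx":0,"ry":0,"rz":-0.62,"hand":255},
```

>>> {"name": "move_arm", "arguments": {
  "series": [
    {"dx":36,"dy":24,"dz":5,"rx":0,"ry":0,"rz":-0.87,"hand":255},
    {"dx":32,"dy":29,"dz":5,"rx":0,"ry":0,"rz":-0.87,"hand":255},
    {"dx":27,"dy":34,"dz":5,"rx":0,"ry":0,"rz":-0.87,"hand":255},
    {"dx":23,"dy":37,"dz":5,"rx":0,"ry":0,"rz":-0.87,"hand":255},
    {"dx":17,"dy":39,"dz":5,"rx":0,"ry":0,"rz":-0.87,"hand":255},
    {"dx":12,"dy":41,"dz":4,"rx":0,"ry":0,"rz":-0.87,"hand":255},
    {"dx":6,"dy":42,"dz":4,"rx":0,"ry":0,"rz":-0.87,"hand":255},
    {"dx":0,"dy":43,"dz":4,"rx":0,"ry":0,"rz":-0.87,"hand":255},
    {"dx":-7,"dy":42,"dz":4,"rx":0,"ry":0,"rz":-0.87,"hand":255},
    {"dx":-13,"dy":41,"dz":4,"rx":0,"ry":0,"rz":-0.87,"hand":255}
  ]
}}

```text
t: 4.0
tool_pos: [0.4944, 0.2131, 0.1707]
eef_rot: [-0.618, 3.07, -0.015]
contact_force: [0.4, -0.1, 0.2]
gripper_width: 0.0002
```

```bash
python3 - <<'E'
from h import *
np.set_printoptions(precision=4,suppress=True)
st=bot.get_state(); print(st["t"],st["tool_pos"],yaw(st),st["qpos"])
p=bot.capture("wrist"); save(p,"w1.png",1.5)
for l in("finger_knob","bolt_knob","table_top","vial_mid","slot"):
    for f in bot.find_in(p,l)[:2]: print(l,np.round(f["at"],1),round(f["conf"],2),onplane(p,f["at"],Z[l],st)[:2])
for n,X in dict(c=[*C,.053],k=[.4816,.241,.091],b=[.4989,.1367,.091]).items(): print(n,proj(p,X,st)*1.5)
E
```

```text
4.0 [0.4944 0.2131 0.1707] -157.24925595292592 [ 0.0524  0.579  -0.8304  2.0562  0.6378  0.7737  0.7931]
finger_knob [297.8 221.7] 0.81 [0.5048 0.2581]
bolt_knob [189.  173.8] 0.7 [0.4989 0.1471]
table_top [282.6 215.4] 0.61 [0.5144 0.2488]
vial_mid [216.9  84.7] 0.94 [0.42   0.1374]
vial_mid [189.5 172.9] 0.68 [0.5135 0.1403]
slot [298.5 221.8] 0.96 [0.5127 0.266 ]
slot [189.6 177.9] 0.7 [0.5121 0.1449]
c [[429.2048 369.2448]]
k [[441.8889 302.6562]]
b [[258.5016 260.6024]]
```

View pics/w1.png

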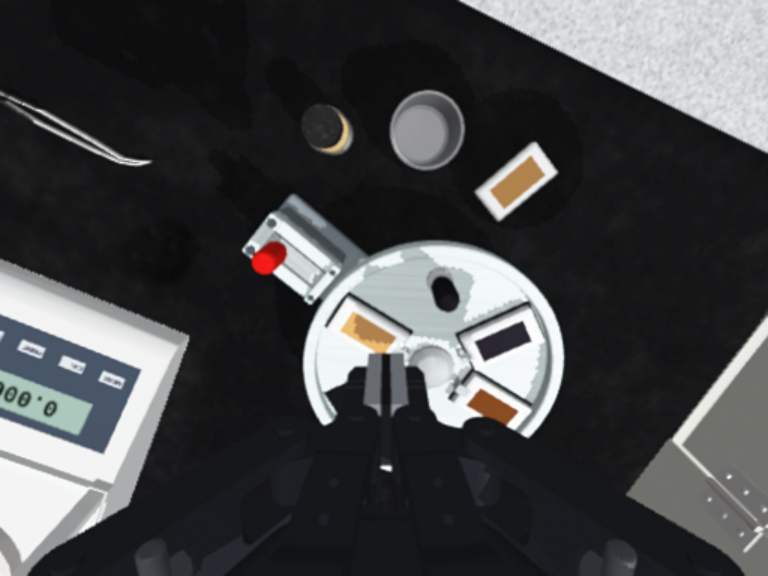

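The view matches the projections: black knob top at (445,297), red knob top (264,260), hub cap (431,367), fingertips at (388,360) over the plate behind the knob. I'll lower straight down next.

>>> {"name": "move_arm", "arguments": {
  "series": [
    {"dx":0,"dy":-2,"dz":35,"rx":0,"ry":0,"rz":0,"hand":255},
    {"dx":0,"dy":0,"dz":35,"rx":0,"ry":0,"rz":0,"hand":255},
    {"dx":0,"dy":0,"dz":22,"rx":0,"ry":0,"rz":0,"hand":255},
    {"dx":0,"dy":0,"dz":9,"rx":0,"ry":0,"rz":0,"hand":255},
    {"dx":0,"dy":0,"dz":2,"rx":0,"ry":0,"rz":0,"hand":255}
  ]
}}

```text
t: 4.92
tool_pos: [0.4986, 0.2002, 0.0668]
eef_rot: [-0.585, 3.074, -0.023]
contact_force: [0.6, -0.3, 0.1]
gripper_width: 0.0002
```

```bash
cat >> h.py <<'E'
OFF=.0185
def fpose(th,z=.068,off=None):
    a=np.radians(th); u=np.array([np.cos(a),np.sin(a)]); t=np.array([np.sin(a),-np.cos(a)])
    return np.r_[C+RK*u-(OFF if off is None else off)*t,z]
def arc(ths,z=.068):
    st=bot.get_state(); y0=yaw(st)%360; P=[np.array(st["tool_pos"])]+[fpose(t,z) for t in ths]; Y=[y0]+list(ths)
    for i in range(len(ths)):
        x,y=np.cos(np.radians(Y[i])),np.sin(np.radians(Y[i])); D=np.array([[x,y,0],[y,-x,0],[0,0,-1]])
        d=D@(P[i+1]-P[i])*1000
        print("{"+f'"dx":{d[0]:.1f},"dy":{d[1]:.1f},"dz":{d[2]:.1f},"rx":0,"ry":0,"rz":{-(Y[i+1]-Y[i])/10:.2f},"hand":255'+"}",end=",")
    print()
def knobang(st,off=None):
    d=np.array(st["tool_pos"])[:2]-C; return np.degrees(np.arctan2(d[1],d[0]))-np.degrees(np.arctan2(OFF,RK)), np.linalg.norm(d)
E
python3 - <<'E'
from h import *
st=bot.get_state(); print(st["t"],st["tool_pos"],yaw(st),knobang(st),st["contact_force"])
arc([201,198,194,189,184,179,174,169,164,159])
E
```

```text
4.925 [0.49864848 0.2002144  0.06678134] -158.43189703046494 (np.float64(-139.34497315308755), np.float64(0.0768980404533951)) [ 0.59891021 -0.30184594  0.10215323]
{"dx":3.0,"dy":26.0,"dz":-1.2,"rx":0,"ry":0,"rz":0.06,"hand":255},{"dx":0.9,"dy":3.5,"dz":0.0,"rx":0,"ry":0,"rz":0.30,"hand":255},{"dx":1.1,"dy":4.6,"dz":0.0,"rx":0,"ry":0,"rz":0.40,"hand":255},{"dx":1.4,"dy":5.8,"dz":0.0,"rx":0,"ry":0,"rz":0.50,"hand":255},{"dx":1.4,"dy":5.8,"dz":0.0,"rx":0,"ry":0,"rz":0.50,"hand":255},{"dx":1.4,"dy":5.8,"dz":0.0,"rx":0,"ry":0,"rz":0.50,"hand":255},{"dx":1.4,"dy":5.8,"dz":0.0,"rx":0,"ry":0,"rz":0.50,"hand":255},{"dx":1.4,"dy":5.8,"dz":0.0,"rx":0,"ry":0,"rz":0.50,"hand":255},{"dx":1.4,"dy":5.8,"dz":0.0,"rx":0,"ry":0,"rz":0.50,"hand":255},{"dx":1.4,"dy":5.8,"dz":0.0,"rx":0,"ry":0,"rz":0.50,"hand":255},
```

>>> {"name": "move_arm", "arguments": {
  "series": [
    {"dx":2,"dy":10,"dz":0,"rx":0,"ry":0,"rz":0,"hand":255},
    {"dx":1,"dy":8,"dz":0,"rx":0,"ry":0,"rz":0,"hand":255},
    {"dx":0,"dy":4,"dz":0,"rx":0,"ry":0,"rz":0,"hand":255},
    {"dx":0,"dy":3,"dz":0,"rx":0,"ry":0,"rz":0,"hand":255},
    {"dx":0.5,"dy":3,"dz":0,"rx":0,"ry":0,"rz":0.2,"hand":255},
    {"dx":0.9,"dy":3.5,"dz":0,"rx":0,"ry":0,"rz":0.3,"hand":255},
    {"dx":0.9,"dy":3.5,"dz":0,"rx":0,"ry":0,"rz":0.3,"hand":255}
  ]
}}

```text
t: 5.8
tool_pos: [0.4812, 0.2326, 0.0685]
eef_rot: [-0.354, 3.105, -0.022]
contact_force: [0.0, -1.0, 0.4]
gripper_width: 0.0003
```

```bash
python3 - <<'E'
from h import *
st=bot.get_state(); print(st["t"],st["tool_pos"],yaw(st)%360,knobang(st),st["contact_force"],st["eef_rot"])
a=round(knobang(st)[0]%360); arc([a-4*i for i in range(1,11)])
E
```

```text
5.8 [0.48123836 0.23260608 0.06845367] 193.01437276172535 (np.float64(-167.9128532704556), np.float64(0.06786439432518312)) [ 0.03735318 -1.04078646  0.36475627] [-0.35395844  3.10483213 -0.02222499]
{"dx":1.7,"dy":4.6,"dz":0.5,"rx":0,"ry":0,"rz":0.50,"hand":255},{"dx":1.1,"dy":4.6,"dz":0.0,"rx":0,"ry":0,"rz":0.40,"hand":255},{"dx":1.1,"dy":4.6,"dz":0.0,"rx":0,"ry":0,"rz":0.40,"hand":255},{"dx":1.1,"dy":4.6,"dz":0.0,"rx":0,"ry":0,"rz":0.40,"hand":255},{"dx":1.1,"dy":4.6,"dz":0.0,"rx":0,"ry":0,"rz":0.40,"hand":255},{"dx":1.1,"dy":4.6,"dz":0.0,"rx":0,"ry":0,"rz":0.40,"hand":255},{"dx":1.1,"dy":4.6,"dz":0.0,"rx":0,"ry":0,"rz":0.40,"hand":255},{"dx":1.1,"dy":4.6,"dz":0.0,"rx":0,"ry":0,"rz":0.40,"hand":255},{"dx":1.1,"dy":4.6,"dz":0.0,"rx":0,"ry":0,"rz":0.40,"hand":255},{"dx":1.1,"dy":4.6,"dz":0.0,"rx":0,"ry":0,"rz":0.40,"hand":255},
```

>>> {"name": "move_arm", "arguments": {
  "series": [
    {"dx":1.7,"dy":6,"dz":0,"rx":0,"ry":0,"rz":0.5,"hand":255},
    {"dx":1.7,"dy":7,"dz":0,"rx":0,"ry":0,"rz":0.6,"hand":255},
    {"dx":1.7,"dy":7,"dz":0,"rx":0,"ry":0,"rz":0.6,"hand":255},
    {"dx":1.7,"dy":7,"dz":0,"rx":0,"ry":0,"rz":0.6,"hand":255},
    {"dx":1.7,"dy":7,"dz":0,"rx":0,"ry":0,"rz":0.6,"hand":255},
    {"dx":1.7,"dy":7,"dz":0,"rx":0,"ry":0,"rz":0.6,"hand":255}
  ]
}}

```text
t: 6.55
tool_pos: [0.4716, 0.272, 0.0676]
eef_rot: [0.644, 3.055, -0.02]
contact_force: [-1.0, -0.8, 1.1]
gripper_width: 0.0001
```

```bash
python3 - <<'E'
from h import *
st=bot.get_state(); print(st["t"],st["tool_pos"],yaw(st)%360,knobang(st),st["contact_force"],st["eef_rot"],st["qpos"])
a=round(knobang(st)[0]%360); arc([a-6*i for i in range(1,11)])
E
```

```text
6.55 [0.47158716 0.27201572 0.067637  ] 156.20762138945375 (np.float64(157.94476541482553), np.float64(0.0701495933699853)) [-1.01769142 -0.81306392  1.1070544 ] [ 0.64366084  3.0547201  -0.01951335] [-0.33519378  0.66306183 -0.44685968  2.12523391  0.65792372  0.49101061
 -0.13833801]
{"dx":0.2,"dy":7.4,"dz":-0.4,"rx":0,"ry":0,"rz":0.42,"hand":255},{"dx":1.6,"dy":7.0,"dz":0.0,"rx":0,"ry":0,"rz":0.60,"hand":255},{"dx":1.6,"dy":7.0,"dz":0.0,"rx":0,"ry":0,"rz":0.60,"hand":255},{"dx":1.6,"dy":7.0,"dz":0.0,"rx":0,"ry":0,"rz":0.60,"hand":255},{"dx":1.6,"dy":7.0,"dz":0.0,"rx":0,"ry":0,"rz":0.60,"hand":255},{"dx":1.6,"dy":7.0,"dz":0.0,"rx":0,"ry":0,"rz":0.60,"hand":255},{"dx":1.6,"dy":7.0,"dz":0.0,"rx":0,"ry":0,"rz":0.60,"hand":255},{"dx":1.6,"dy":7.0,"dz":0.0,"rx":0,"ry":0,"rz":0.60,"hand":255},{"dx":1.6,"dy":7.0,"dz":0.0,"rx":0,"ry":0,"rz":0.60,"hand":255},{"dx":1.6,"dy":7.0,"dz":0.0,"rx":0,"ry":0,"rz":0.60,"hand":255},
```

Tracking well. I'll keep going.

>>> {"name": "move_arm", "arguments": {
  "series": [
    {"dx":1,"dy":7,"dz":0,"rx":0,"ry":0,"rz":0.5,"hand":255},
    {"dx":1.5,"dy":7,"dz":0,"rx":0,"ry":0,"rz":0.6,"hand":255},
    {"dx":1.5,"dy":7,"dz":0,"rx":0,"ry":0,"rz":0.6,"hand":255},
    {"dx":1.5,"dy":7,"dz":0,"rx":0,"ry":0,"rz":0.6,"hand":255},
    {"dx":1.5,"dy":7,"dz":0,"rx":0,"ry":0,"rz":0.6,"hand":255},
    {"dx":1.5,"dy":7,"dz":0,"rx":0,"ry":0,"rz":0.6,"hand":255},
    {"dx":1.5,"dy":7,"dz":0,"rx":0,"ry":0,"rz":0.6,"hand":255}
  ]
}}

```text
t: 7.42
tool_pos: [0.4925, 0.316, 0.0668]
eef_rot: [1.715, 2.608, -0.014]
contact_force: [-1.3, 0.6, 0.5]
gripper_width: -0.0002
```

```bash
python3 - <<'E'
from h import *
st=bot.get_state(); print(st["t"],st["tool_pos"],yaw(st)%360,knobang(st),st["contact_force"],st["eef_rot"],st["qpos"])
a=round(knobang(st)[0]%360); arc([a-6*i for i in range(1,8)])
E
```

```text
7.425 [0.49246513 0.3159937  0.06677435] 113.33260669390508 (np.float64(117.65744528378788), np.float64(0.07118589413472902)) [-1.3235636   0.63233106  0.46230792] [ 1.71525413  2.60799325 -0.01378297] [-0.49967515  0.67119747 -0.26680101  2.0361033   0.4055957   0.48903184
 -0.66611795]
{"dx":-0.5,"dy":7.4,"dz":-1.2,"rx":0,"ry":0,"rz":0.13,"hand":255},{"dx":1.6,"dy":7.0,"dz":0.0,"rx":0,"ry":0,"rz":0.60,"hand":255},{"dx":1.6,"dy":7.0,"dz":0.0,"rx":0,"ry":0,"rz":0.60,"hand":255},{"dx":1.6,"dy":7.0,"dz":0.0,"rx":0,"ry":0,"rz":0.60,"hand":255},{"dx":1.6,"dy":7.0,"dz":0.0,"rx":0,"ry":0,"rz":0.60,"hand":255},{"dx":1.6,"dy":7.0,"dz":0.0,"rx":0,"ry":0,"rz":0.60,"hand":255},{"dx":1.6,"dy":7.0,"dz":0.0,"rx":0,"ry":0,"rz":0.60,"hand":255},
```

>>> {"name": "move_arm", "arguments": {
  "series": [
    {"dx":0,"dy":7,"dz":-1,"rx":0,"ry":0,"rz":0.3,"hand":255},
    {"dx":1.2,"dy":7,"dz":0,"rx":0,"ry":0,"rz":0.5,"hand":255},
    {"dx":1.5,"dy":7,"dz":0,"rx":0,"ry":0,"rz":0.6,"hand":255},
    {"dx":1.5,"dy":6,"dz":0,"rx":0,"ry":0,"rz":0.5,"hand":255},
    {"dx":0.8,"dy":4,"dz":0,"rx":0,"ry":0,"rz":0.3,"hand":255},
    {"dx":0,"dy":0,"dz":0,"rx":0,"ry":0,"rz":0,"hand":255}
  ]
}}

```text
t: 8.18
tool_pos: [0.5215, 0.3307, 0.0679]
eef_rot: [2.196, 2.218, -0.008]
contact_force: [-0.7, -0.5, 0.6]
gripper_width: 0.0001
```

```bash
python3 - <<'E'
from h import *
np.set_printoptions(precision=4,suppress=True)
st=bot.get_state(); print(st["t"],st["tool_pos"],yaw(st)%360,knobang(st),st["contact_force"])
p=bot.capture("top"); im=p["image"][100:240,150:290]
cv2.imwrite("pics/top2.png",cv2.resize(im[:,:,::-1],None,fx=4,fy=4,interpolation=cv2.INTER_CUBIC))
q=bot.capture("wrist"); save(q,"w2.png",1.5)
a=np.radians(TH)
for n,X in dict(c=[*C,.053],sh=[*(C-.088*np.array([np.cos(a),np.sin(a)])),.047]).items(): print(n,proj(p,X)*4-[600,400],proj(q,X,st)*1.5)
E
```

```text
8.175 [0.5215 0.3307 0.0679] 90.54298095719432 (np.float64(90.91546957400944), np.float64(0.0693645061405771)) [-0.6648 -0.4663  0.6374]
c [[192.5906 342.6463]] [[425.2763 478.7564]]
sh [[338.2826 389.5033]] [[367.8792 591.5171]]
```

View pics/w2.png

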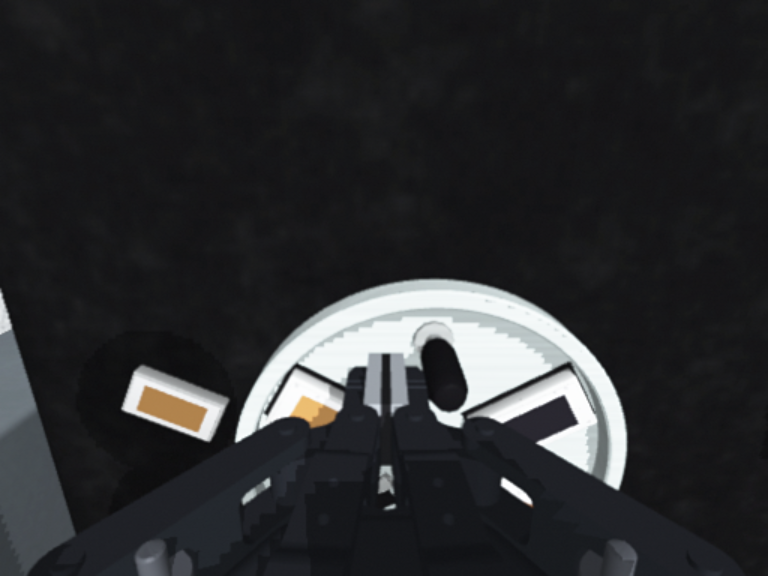

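Wrist view: the fingertips at (387,375) touch the black knob from behind. The knob runs from its base at about (436,348) to its top at about (452,395), and the spare slide is untouched.

View pics/top2.png

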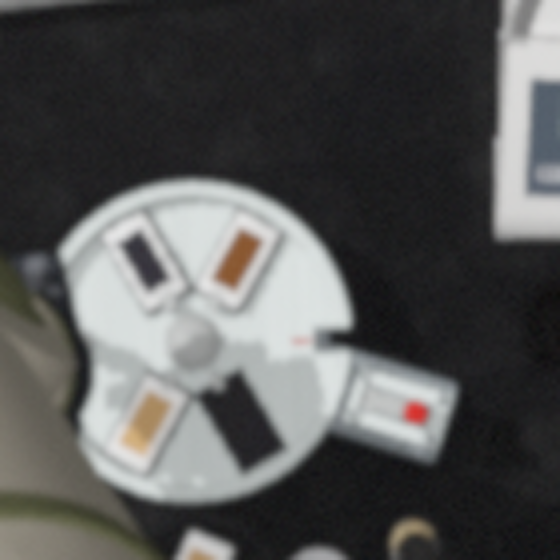

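```bash
python3 - <<'E'
from h import *
np.set_printoptions(precision=4,suppress=True)
st=bot.get_state(); q=bot.capture("wrist")
for uv,z in(((452,395),.091),((436,346),.058)):
    k=onplane(q,(uv[0]/1.5,uv[1]/1.5),z,st)[:2]; d=k-C; print(k,np.degrees(np.arctan2(d[1],d[0])),np.linalg.norm(d))
for th in(85,88,91,94):
    a=np.radians(th);u=C+RK*np.array([np.cos(a),np.sin(a)]); print(th,proj(q,[[*u,.056],[*u,.091]],st).ravel()*1.5)
E
```

```text
[0.543 0.335] 88.60809868010702 0.07083772487566357
[0.5418 0.3366] 89.6070992080469 0.0723683761682174
85 [447.1479 358.1971 462.989  408.0465]
88 [438.9311 357.7002 452.8147 407.4631]
91 [430.6699 357.5901 442.5787 407.3396]
94 [422.395  357.8677 432.3213 407.6769]
```

Top view: the slot is at about (330,340) and the red line at (303,342). The home direction is at (338,390), so there are roughly 17° left clockwise.

>>> {"name": "move_arm", "arguments": {
  "series": [
    {"dx":1,"dy":4,"dz":0,"rx":0,"ry":0,"rz":0.35,"hand":255},
    {"dx":1,"dy":4,"dz":0,"rx":0,"ry":0,"rz":0.35,"hand":255},
    {"dx":0.8,"dy":3.5,"dz":0,"rx":0,"ry":0,"rz":0.3,"hand":255},
    {"dx":0.5,"dy":2,"dz":0,"rx":0,"ry":0,"rz":0.2,"hand":255},
    {"dx":0,"dy":0,"dz":0,"rx":0,"ry":0,"rz":0,"hand":255}
  ]
}}

```text
t: 8.95
tool_pos: [0.535, 0.3332, 0.0679]
eef_rot: [2.429, 1.961, -0.005]
contact_force: [-0.0, -0.6, -0.4]
gripper_width: -0.0001
```

```bash
python3 - <<'E'
from h import *
np.set_printoptions(precision=4,suppress=True)
st=bot.get_state(); print(st["t"],st["tool_pos"],yaw(st)%360,knobang(st),st["contact_force"])
p=bot.capture("top"); im=p["image"][150:230,190:290].copy()
im=cv2.resize(im[:,:,::-1],None,fx=7,fy=7,interpolation=cv2.INTER_CUBIC)
a=np.radians(TH)
for X in([*C,.053],[*(C-.088*np.array([np.cos(a),np.sin(a)])),.047],[*(C-.137*np.array([np.cos(a),np.sin(a)])),.091]):
    u=(proj(p,X)[0]-[190,150]+.5)*7-.5; print(u)
cv2.imwrite("pics/top3.png",im)
E
```

```text
8.95 [0.535  0.3332 0.0679] 77.83250627838515 (np.float64(79.59563959887231), np.float64(0.0692953594400364)) [-0.0067 -0.5829 -0.4446]
[ 60.0335 252.631 ]
[314.9946 334.6307]
[459.0577 378.972 ]
```

View pics/top3.png

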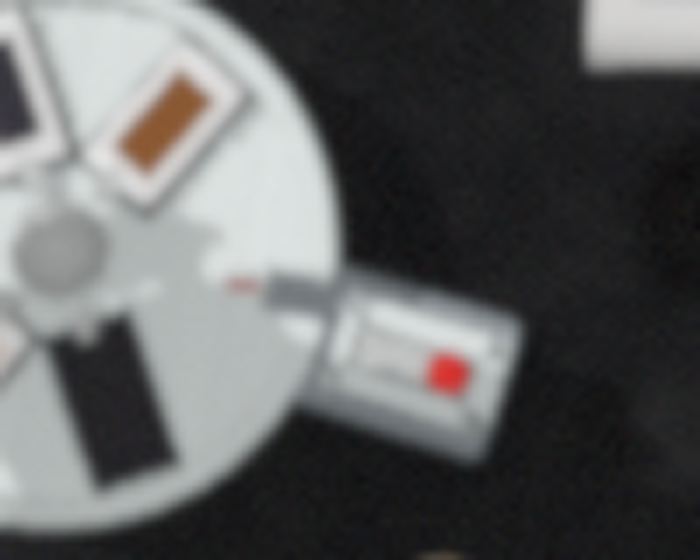

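```bash
python3 - <<'E'
from h import *
np.set_printoptions(precision=4,suppress=True)
p=bot.capture("top"); im=p["image"].astype(int)
A=lambda v:np.degrees(np.arctan2(v[1],v[0]))
f=lambda x,y,z: onplane(p,((x+.5)/7-.5+190,(y+.5)/7-.5+150),z)[:2]
r=(im[...,0]-im[...,1:].max(2)); r[:, :190]=0; r[:150]=0; r[230:]=0
w=np.where(r>70,r,0); w[:, :240]=0; ys,xs=np.nonzero(w); g=w[ys,xs]; uv=(np.average(xs,weights=g),np.average(ys,weights=g)); print("red knob px",uv)
for z in(.08,.091):
  b=onplane(p,uv,z)[:2]; print(b,A(C-b),np.linalg.norm(C-b))
m=r.copy(); m[:,235:]=0; m[:185]=0;m[200:]=0; w=np.where(m>15,m,0); ys,xs=np.nonzero(w);print(xs,ys,w[ys,xs])
if len(xs):
  l=onplane(p,(np.average(xs,weights=w[ys,xs]),np.average(ys,weights=w[ys,xs])),.042)[:2]; print("line",A(C-l),np.linalg.norm(C-l))
s=f(300,290,.042); print("slot",A(C-s),np.linalg.norm(C-s))
g=np.mean([f(345,265,.058),f(310,397,.05)],0);h=np.mean([f(523,322,.058),f(480,462,.05)],0); print("guide",A(g-h),A(C-h))
E
```

```text
red knob px (np.float64(270.6332616046726), np.float64(204.63018751921302))
[0.4957 0.0993] 74.52912300876409 0.17106817904095467
[0.4956 0.1   ] 74.45523253930654 0.17038421690470798
[223 224 225] [190 190 190] [19 22 20]
line 80.19449488279261 0.05977514456110806
slot 80.79261085735118 0.07952778238222903
guide 70.04222861461224 71.81606960324324
```

>>> {"name": "move_arm", "arguments": {
  "series": [
    {"dx":0.6,"dy":3,"dz":0,"rx":0,"ry":0,"rz":0.25,"hand":255},
    {"dx":0.6,"dy":3,"dz":0,"rx":0,"ry":0,"rz":0.25,"hand":255},
    {"dx":0.4,"dy":2,"dz":0,"rx":0,"ry":0,"rz":0.15,"hand":255},
    {"dx":0,"dy":0.5,"dz":0,"rx":0,"ry":0,"rz":0,"hand":255},
    {"dx":0,"dy":0,"dz":0,"rx":0,"ry":0,"rz":0,"hand":255}
  ]
}}

```text
t: 9.68
tool_pos: [0.5439, 0.3328, 0.0681]
eef_rot: [2.542, 1.812, -0.003]
contact_force: [0.0, 0.5, 0.0]
gripper_width: -0.0001
```

```bash
python3 - <<'E'
from h import *
np.set_printoptions(precision=4,suppress=True)
st=bot.get_state(); print(st["t"],st["tool_pos"],yaw(st)%360,knobang(st),st["contact_force"])
p=bot.capture("top"); im=p["image"][165:221,205:275].copy()
im=cv2.resize(im[:,:,::-1],None,fx=10,fy=10,interpolation=cv2.INTER_CUBIC)
cv2.imwrite("pics/top4.png",im)
f=lambda x,y,z: onplane(p,((x+.5)/7-.5+190,(y+.5)/7-.5+150),z)[:2]
b=f(449,372,.088); d=C-b; print(b,np.degrees(np.arctan2(d[1],d[0])),np.linalg.norm(d))
for th in(70,71.7,73): 
  a=np.radians(th); n=-np.array([np.cos(a),np.sin(a)]); print(th,((proj(p,[[*(C+r*n),z] for r,z in((.06,.042),(.08,.042),(.137,.088))])-[205,165]+.5)*10-.5).ravel())
E
```

```text
9.675 [0.5439 0.3328 0.0681] 70.96112168127178 (np.float64(72.19746918551269), np.float64(0.06863020216587755)) [0.0253 0.5214 0.0169]
[0.5003 0.1373] 72.10184271294266 0.13336947117530237
70 [184.2379 298.9046 265.1093 327.3455 500.1822 408.0765]
71.7 [186.6804 291.6729 268.358  317.7004 506.0046 390.6521]
73 [188.4027 286.0968 270.6482 310.2638 510.1056 377.2192]
```

View pics/top4.png

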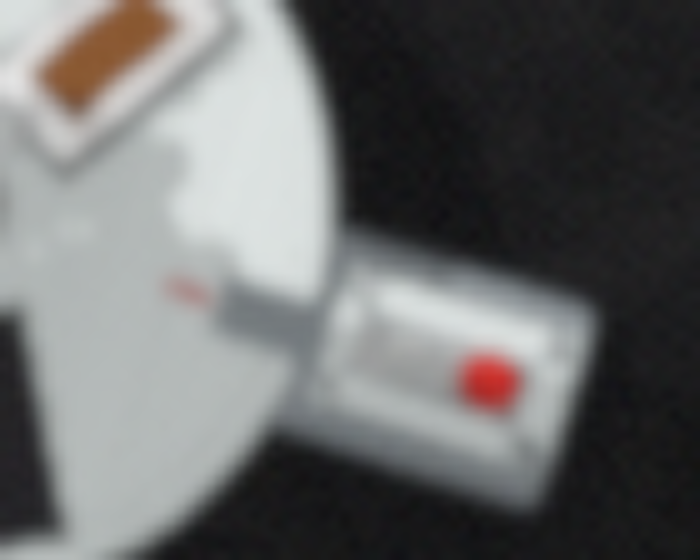

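The top view shows the red line at (187,291) and the slot at (268,317), which lie on the 71.7° projection. The red knob at (490,382) gives 72.1°, so they are aligned within about 1 mm. I'll back off, lift and go to the outer side of the bolt.

>>> {"name": "move_arm", "arguments": {
  "series": [
    {"dx":0,"dy":-6,"dz":0,"rx":0,"ry":0,"rz":0,"hand":255},
    {"dx":0,"dy":-8,"dz":0,"rx":0,"ry":0,"rz":0,"hand":255},
    {"dx":0,"dy":0,"dz":-25,"rx":0,"ry":0,"rz":0,"hand":255},
    {"dx":0,"dy":0,"dz":-40,"rx":0,"ry":0,"rz":0,"hand":255},
    {"dx":0,"dy":0,"dz":-10,"rx":0,"ry":0,"rz":0,"hand":255}
  ]
}}

```text
t: 10.35
tool_pos: [0.5267, 0.3385, 0.1434]
eef_rot: [2.541, 1.814, -0.009]
contact_force: [-0.2, 0.6, 0.3]
gripper_width: 0.0003
```

```bash
python3 - <<'E'
from h import *
st=bot.get_state(); print(st["t"],st["tool_pos"],yaw(st)%360,st["contact_force"])
a=np.radians(72); plan([[*(C-.176*np.array([np.cos(a),np.sin(a)])),.135]],7,dyaw=72-yaw(st)%360)
E
```

```text
10.35 [0.52666926 0.33849465 0.14338865] 71.02616445815868 [-0.19163619  0.6030751   0.33248197]
{"dx":-34,"dy":6,"dz":2,"rx":0,"ry":0,"rz":-0.01,"hand":255},{"dx":-34,"dy":6,"dz":2,"rx":0,"ry":0,"rz":-0.01,"hand":255},{"dx":-35,"dy":6,"dz":2,"rx":0,"ry":0,"rz":-0.01,"hand":255},{"dx":-35,"dy":6,"dz":2,"rx":0,"ry":0,"rz":-0.01,"hand":255},{"dx":-35,"dy":5,"dz":2,"rx":0,"ry":0,"rz":-0.01,"hand":255},{"dx":-35,"dy":5,"dz":2,"rx":0,"ry":0,"rz":-0.01,"hand":255},{"dx":-35,"dy":5,"dz":2,"rx":0,"ry":0,"rz":-0.01,"hand":255},
```

>>> {"name": "move_arm", "arguments": {
  "series": [
    {"dx":-34,"dy":6,"dz":1,"rx":0,"ry":0,"rz":0,"hand":255},
    {"dx":-34,"dy":6,"dz":1,"rx":0,"ry":0,"rz":0,"hand":255},
    {"dx":-35,"dy":6,"dz":1,"rx":0,"ry":0,"rz":0,"hand":255},
    {"dx":-35,"dy":6,"dz":1,"rx":0,"ry":0,"rz":0,"hand":255},
    {"dx":-35,"dy":6,"dz":1,"rx":0,"ry":0,"rz":0,"hand":255},
    {"dx":-35,"dy":5,"dz":1,"rx":0,"ry":0,"rz":0,"hand":255},
    {"dx":-35,"dy":5,"dz":1,"rx":0,"ry":0,"rz":-0.1,"hand":255},
    {"dx":0,"dy":0,"dz":0,"rx":0,"ry":0,"rz":0,"hand":255}
  ]
}}

```text
t: 11.35
tool_pos: [0.4798, 0.0894, 0.138]
eef_rot: [2.523, 1.842, -0.015]
contact_force: [-0.6, 0.4, -0.3]
gripper_width: -0.0
```

```bash
python3 - <<'E'
from h import *
st=bot.get_state(); print(st["t"],st["tool_pos"],yaw(st)%360,st["contact_force"])
p=bot.capture("wrist"); save(p,"w3.png",1.5)
a=np.radians(72); n=-np.array([np.cos(a),np.sin(a)])
for r,z in((.0,.053),(.07,.042),(.133,.091),(.133,.06)): print(r,proj(p,[*(C+r*n),z],st)*1.5)
plan([[*(C+.173*n),.072]],4,dyaw=72-yaw(st)%360)
E
```

```text
11.35 [0.47977681 0.08936529 0.13803093] 72.25425123851352 [-0.56890586  0.38666539 -0.34424571]
0.0 [[ 395.60325572 -107.03952177]]
0.07 [[393.03981251  79.8327885 ]]
0.133 [[394.34287034 217.57274119]]
0.133 [[392.59392418 208.32670813]]
{"dx":3,"dy":1,"dz":16,"rx":0,"ry":0,"rz":0.01,"hand":255},{"dx":3,"dy":1,"dz":16,"rx":0,"ry":0,"rz":0.01,"hand":255},{"dx":3,"dy":1,"dz":16,"rx":0,"ry":0,"rz":0.01,"hand":255},{"dx":3,"dy":1,"dz":16,"rx":0,"ry":0,"rz":0.01,"hand":255},
```

View pics/w3.png

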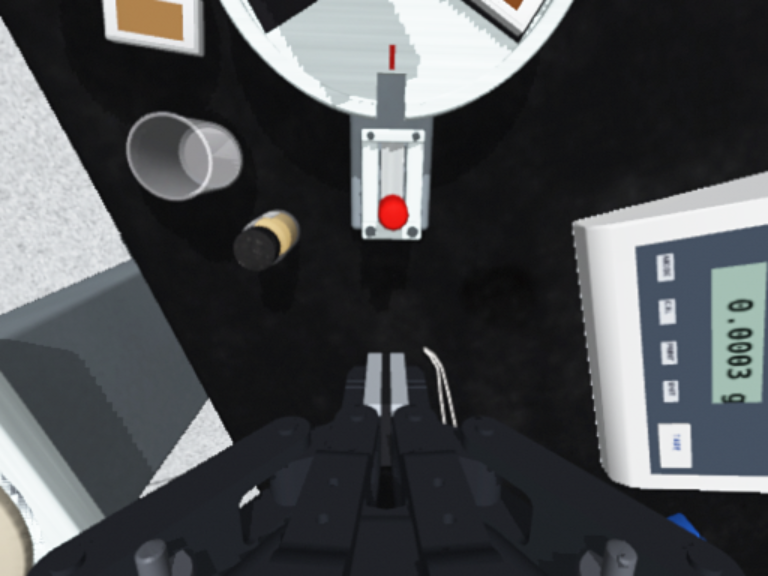

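The slot (391,92), bolt (393,165) and red knob (393,213) lie on one line, and the fingertips at (387,365) are behind the knob. Next: lower, then push along the tool's +x.

>>> {"name": "move_arm", "arguments": {
  "series": [
    {"dx":1,"dy":1,"dz":22,"rx":0,"ry":0,"rz":0,"hand":255},
    {"dx":1,"dy":1,"dz":22,"rx":0,"ry":0,"rz":0,"hand":255},
    {"dx":1,"dy":0,"dz":16,"rx":0,"ry":0,"rz":0,"hand":255},
    {"dx":0,"dy":0,"dz":4,"rx":0,"ry":0,"rz":0,"hand":255},
    {"dx":0,"dy":0,"dz":0,"rx":0,"ry":0,"rz":0,"hand":255}
  ]
}}

```text
t: 12.02
tool_pos: [0.4848, 0.0987, 0.0721]
eef_rot: [2.518, 1.852, -0.006]
contact_force: [-0.4, 0.0, -0.6]
gripper_width: -0.0001
```

```bash
cat >> h.py <<'E'
def boltrel():
    st=bot.get_state(); a=np.radians(72); n=np.array([np.cos(a),np.sin(a)]); d=np.array(st["tool_pos"])[:2]-C
    F=np.array(st["contact_force"]); print("t",st["t"],"along",-d@n*1000,"lateral(+y tool)",(d[0]*n[1]-d[1]*n[0])*1000,"z",st["tool_pos"][2],"yaw",yaw(st),"F along",F[:2]@n,"F",F)
E
python3 -c "
from h import *
boltrel()"
```

```text
t 12.025 along 174.8650530206623 lateral(+y tool) -2.5971200699315826 z 0.07209806787756162 yaw 72.66405160783586 F along -0.10377394299079183 F [-0.38925575  0.01736248 -0.56541488]
```

>>> {"name": "move_arm", "arguments": {
  "series": [
    {"dx":8,"dy":1.5,"dz":0,"rx":0,"ry":0,"rz":0.05,"hand":255},
    {"dx":7,"dy":1,"dz":0,"rx":0,"ry":0,"rz":0,"hand":255},
    {"dx":4,"dy":0,"dz":0,"rx":0,"ry":0,"rz":0,"hand":255},
    {"dx":4,"dy":0,"dz":0,"rx":0,"ry":0,"rz":0,"hand":255},
    {"dx":4,"dy":0,"dz":0,"rx":0,"ry":0,"rz":0,"hand":255},
    {"dx":4,"dy":0,"dz":0,"rx":0,"ry":0,"rz":0,"hand":255}
  ]
}}

```text
t: 12.78
tool_pos: [0.498, 0.1291, 0.0734]
eef_rot: [2.526, 1.838, -0.004]
contact_force: [0.3, -2.0, 0.2]
gripper_width: -0.0001
```

```bash
python3 -c "
from h import *
boltrel()"
```

```text
t 12.775 along 141.8322794832454 lateral(+y tool) 0.5514161811142615 z 0.07340691070718147 yaw 72.07689497553291 F along -1.810265736877576 F [ 0.33464503 -2.0121588   0.2004003 ]
```

>>> {"name": "move_arm", "arguments": {
  "series": [
    {"dx":3.5,"dy":0,"dz":0,"rx":0,"ry":0,"rz":0,"hand":255},
    {"dx":3,"dy":0,"dz":0,"rx":0,"ry":0,"rz":0,"hand":255},
    {"dx":3,"dy":0,"dz":0,"rx":0,"ry":0,"rz":0,"hand":255}
  ]
}}

```text
t: 13.15
tool_pos: [0.5011, 0.1383, 0.0733]
eef_rot: [2.526, 1.837, -0.004]
contact_force: [-0.0, -2.4, 2.0]
gripper_width: 0.0003
```

```bash
python3 -c "
from h import *
boltrel()"
```

```text
t 13.15 along 132.12127434135525 lateral(+y tool) 0.6322615320745462 z 0.07333381135884837 yaw 72.04728744734152 F along -2.2639048773952797 F [-0.0492825  -2.3643976   2.01340451]
```

>>> {"name": "move_arm", "arguments": {
  "series": [
    {"dx":2,"dy":0,"dz":0,"rx":0,"ry":0,"rz":0,"hand":255},
    {"dx":2,"dy":0,"dz":0,"rx":0,"ry":0,"rz":0,"hand":255}
  ]
}}

```text
t: 13.4
tool_pos: [0.5025, 0.1425, 0.0733]
eef_rot: [2.526, 1.837, -0.004]
contact_force: [-0.1, -2.3, 1.8]
gripper_width: 0.0
```

```bash
python3 -c "
from h import *
boltrel()"
```

```text
t 13.4 along 127.75859974812676 lateral(+y tool) 0.7096395644239778 z 0.07334116103166877 yaw 72.04941095957587 F along -2.19479774225049 F [-0.10707297 -2.2729568   1.79450543]
```

Still sliding at 2 N, so the stop isn't reached yet. I'll go on in small steps.

>>> {"name": "move_arm", "arguments": {
  "series": [
    {"dx":1.5,"dy":0,"dz":0,"rx":0,"ry":0,"rz":0,"hand":255},
    {"dx":1,"dy":0,"dz":0,"rx":0,"ry":0,"rz":0,"hand":255}
  ]
}}

```text
t: 13.65
tool_pos: [0.5034, 0.145, 0.0733]
eef_rot: [2.526, 1.837, -0.004]
contact_force: [0.3, -2.2, 1.6]
gripper_width: 0.0002
```

```bash
python3 -c "
from h import *
boltrel()"
```

```text
t 13.65 along 125.06512238554932 lateral(+y tool) 0.7347893153859322 z 0.07332315369937951 yaw 72.04649675052019 F along -2.0297131943123583 F [ 0.27803845 -2.22450692  1.63386676]
```

>>> {"name": "move_arm", "arguments": {
  "series": [
    {"dx":1,"dy":0,"dz":0,"rx":0,"ry":0,"rz":0,"hand":255},
    {"dx":1,"dy":0,"dz":0,"rx":0,"ry":0,"rz":0,"hand":255}
  ]
}}

```text
t: 13.9
tool_pos: [0.5038, 0.1465, 0.0733]
eef_rot: [2.526, 1.837, -0.005]
contact_force: [0.1, -4.7, 3.4]
gripper_width: 0.0001
```

```bash
python3 -c "
from h import *
boltrel()"
```

```text
t 13.9 along 123.48897955972072 lateral(+y tool) 0.670701725483662 z 0.07329131178543567 yaw 72.03101788758862 F along -4.498219729356531 F [ 0.06054563 -4.74938059  3.39231363]
```

Force is rising (4.5 N), probably the stop. One more small push to confirm.

>>> {"name": "move_arm", "arguments": {
  "series": [
    {"dx":1,"dy":0,"dz":0,"rx":0,"ry":0,"rz":0,"hand":255},
    {"dx":1,"dy":0,"dz":0,"rx":0,"ry":0,"rz":0,"hand":255}
  ]
}}

```text
t: 14.15
tool_pos: [0.5038, 0.1466, 0.0733]
eef_rot: [2.527, 1.834, -0.01]
contact_force: [-0.3, -5.3, 4.8]
gripper_width: -0.0002
```

```bash
python3 -c "
from h import *
boltrel()"
```

```text
t 14.15 along 123.48676692803032 lateral(+y tool) 0.6693688216655724 z 0.07325384776771336 yaw 71.93231031761808 F along -5.107406058663847 F [-0.32991342 -5.26304917  4.80992829]
```

It's firmly stopped. I'll back off, rise and check.

>>> {"name": "move_arm", "arguments": {
  "series": [
    {"dx":-6,"dy":0,"dz":0,"rx":0,"ry":0,"rz":0,"hand":255},
    {"dx":-14,"dy":0,"dz":0,"rx":0,"ry":0,"rz":0,"hand":255},
    {"dx":-14,"dy":0,"dz":0,"rx":0,"ry":0,"rz":0,"hand":255},
    {"dx":0,"dy":0,"dz":-25,"rx":0,"ry":0,"rz":0,"hand":255},
    {"dx":-5,"dy":0,"dz":-35,"rx":0,"ry":0,"rz":0,"hand":255},
    {"dx":0,"dy":0,"dz":-10,"rx":0,"ry":0,"rz":0,"hand":255},
    {"dx":0,"dy":0,"dz":0,"rx":0,"ry":0,"rz":0,"hand":255}
  ]
}}

```text
t: 15.02
tool_pos: [0.4891, 0.1065, 0.1446]
eef_rot: [2.529, 1.833, -0.01]
contact_force: [-0.3, 0.2, -0.1]
gripper_width: 0.0001
```

```bash
python3 - <<'E'
from h import *
boltrel(); st=bot.get_state(); p=bot.capture("wrist"); save(p,"w4.png",1.5)
a=np.radians(72); n=-np.array([np.cos(a),np.sin(a)])
for r,z in((.071,.047),(.109,.091),(.113,.091)): print(r,proj(p,[*(C+r*n),z],st)*1.5)
E
```

```text
t 15.025 along 166.0872456849028 lateral(+y tool) -0.876549904740051 z 0.14459667877518234 yaw 71.87880098431918 F along 0.09045467950756003 F [-0.29539084  0.19108798 -0.12573507]
0.071 [[384.33892771 122.96173134]]
0.109 [[385.32299842 205.22952658]]
0.113 [[385.33618967 213.86519221]]
```

View pics/w4.png

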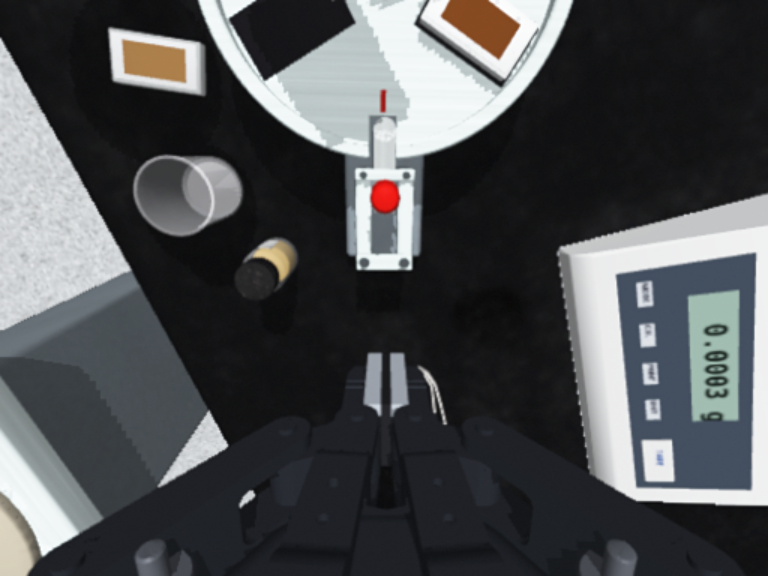

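The bolt's nose, at (385,122), is in the slot near the red line. The red knob is at (385,197), the vial, beaker, slide and tweezers stand as before, and the fingers are clear. Handing in.

```bash
python3 -c "
from station import bot
print(bot.sign_off())"
```

```text
the job is handed in; nothing more can be done
None
```

The turntable is locked and the job is handed in. The hand-in reports no verdict, so the result rests on my own checks.

- **Turning:** I pushed the black knob about 130° clockwise with the closed fingertips, at about 1 N. The slot then lay within about 1 mm of the bolt's line in the top view.
- **Bolt:** I pushed the red knob at about 2 N until it stopped. The force then rose to about 5 N along the bolt with no further movement, well under the 38 N limit.
- **Last checks:** After I backed off and rose to about 145 mm above the worktop, the tool force was near zero. The last wrist picture showed the bolt's nose through the slot, close to the red line. The vial, beaker, spare slide and tweezers looked unmoved by eye; I did not measure them again.
- **What disagreed:**
    - The stop came about 4 mm farther in than I predicted, because the fingertips are thinner than I had assumed. The last picture confirmed the bolt is home.
    - The trained networks often mistook the turntable parts for each other, so I placed the slot and knobs from the pictures and the calibration.
    - One automatic reading of the red knob (74.5°) was thrown off by other red in the picture, so I used my reading from the picture (72.1°) instead.
- **Time and pictures:** The clock stood at about 15 s of the 48 s. I viewed 8 pictures.

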